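# Pick the tee for the order and weigh it out

### The arm

A 6-joint arm with a two-finger parallel gripper is mounted at the origin on the work surface. World frame = base frame: x ahead of the robot, y to its left, z up, the work surface at z = 0. Lengths are in m, angles in rad, forces in N, time in s.
With the tool pointing down it reaches from about 0.3 to 0.775 m from the base axis. Payload 14.6 kg.
Tool frame: the origin (TCP) lies between the finger pads; the fingertips stand 14 mm ahead of it and the grasp point (between the pads) lies 5 mm behind it; z points along the fingers, y is the line along which they close (so a half turn about z gives the same grasp; the last joint's range is limited). The gripper opens to 94 mm and grips with 3 to 60 N. Pads are 16 mm wide; open, the fingers measure 119 mm over their backs; the gripper's body (75 mm by 177 mm) begins 78 mm behind the grasp point.
Start: joints at [-1.31, 0.3, 1.521, -0, 1.321, -0.067], TCP at [0.177, -0.521, 0.219] pointing down, gripper open.
Joint ranges: [-3.03, 3.03], [-0.79, 2.21], [0.23, 2.52], [-1.04, 4.18], [0, 3.07], [-2.55, 2.55]. Speed limits (rad/s): [2.22, 2.22, 2.57, 3.14, 3.14, 3.14].

### API

Orientations are given as a rotation vector (axis times angle).
In Python, from plant import r gives the robot as it stands.
- The arm moves only by the tool servo_tool, never from a script. Its argument "steps" is a list of rows, each an object of numbers: "tx", "ty", "tz": the shift along the tool's x, y, z in cm; "ax", "ay", "az": the turn, a rotation vector about the tool's x, y, z in degrees; "jaw": the finger opening in cm, from 0 to 9.4. A call has exactly 10 rows; each row shifts and turns the commanded pose from where the row before left it, along the tool's axes as they then stand; what a row does not reach is not made up. A row lasts 1/12 s, in which the tool goes at most 41.7 mm and 7.16 degrees, less where a joint would pass 70% of its speed; a pose out of reach is approached as far as the arm can. A call is refused whole if a number of a shift passes 4.17 or a number of a turn 7.16, either way. A call with a gripper value outside its range is refused whole. The fingers move at their own pace and stop on an object; "grip_force" is the grip in N (left out, the last holds). Time passes only in rows, so rows that do not move let the fingers close, or fill a call up. It gives the time, the measured TCP pose, the force, the opening and the grip force at its end, in the units of the state.
- r.get_state(): the state, without advancing time (a new reading comes with each control period).
- r.grab_frame(name): name is "side" or "top"; returns (picture, depth): 400x640x3 uint8, blue, green, red; 400x640 float32, m along the optical axis (not along the pixel's ray), 0 where there is no reading.
- r.calibration(name): a dict with "fx", "fy", "cx", "cy" (pixels), "distortion" ([k1, k2, p1, p2, k3] as OpenCV has them; the pictures are not rectified), "eye" and "orientation" of the camera in the world. Camera axes: x right, y down, z forward; pixel columns grow to the right and rows downward; lengths in m; the calibration is good to about 2 mm. A picture is of the moment at which its call begins. calibration takes no time and is no camera call.
- r.job_done(): hands the job in; it is judged then, once.
Trained networks look in the newest picture that a camera, given by its name, has taken for a name from the list of things; names that differ only in an ending like _2 or _b are one class to them, and where a whole thing is asked for, a point or a joint stands for the part that bears it (a point fixed in the world has none). Each returns a list of dicts, best first, with "score" (0 to 1); they miss things now and then, are a little off and sometimes report something else, mostly with a low value. They report only what shows in the picture. A call takes as long as a camera call.
- r.find_in(camera, target): "position" ([x, y, z] in m, in world coordinates, good to about 4 mm: the middle of the surface that is visible of it).
- r.regions_of(camera, target): "mask" (400x640 bool, what is visible of it).
The state is a dict: "clock": time; "joint_positions": joint angles; "joint_vel": joint speeds; "joint_torque": joint torques, N m; "tool_pos": TCP position; "eef_rot": TCP orientation; "force": force on the tool from outside, world axes, zero at the start; "moment": the same for the moment, N m; "grip_width": finger opening in m; "gripper_force": force on a finger pad.
Only numpy, scipy, OpenCV 4.12 (cv2) and the standard library are available. Lean on these libraries where they do the work, as an engineer would, in place of code of your own. Each camera call takes 0.05 s, during which the arm holds its last target. There are 200 camera calls.

### The job

Lift the steel mounting rail off the rims of the picking bin and lay it flat in the bin's empty narrow compartment, then zero the empty counting scale with its round key. Then pick the one T-shaped fitting out of the cluttered bin, set it down gently flat in the scale's pan and let go, and book it with the square key and then the long bar key. Leave the other fittings in their compartment and the rest of the bench alone.

Things in the scene. Friction and masses are not known exactly. Their poses are not given: they have to be found in the camera images.
- bin: fixed dark sheet-steel bin, open on top, outside 280 (x) x 310 (y) x 75 mm high, walls and floor 5 mm; origin at the centre of its underside. A full-height wall along x at y = +55 to +60 mm parts it into a wide compartment (y -150 to +55 mm) and a narrow empty one (y +60 to +150 mm), both 270 mm long in x. Stands left or right, the scale on the other side.
- well (a point): centre of the floor of the bin's wide compartment (inside 270 x 205 mm, walls 70 mm above this floor); axes as the bin's
- slot (a point): centre of the floor of the bin's narrow compartment (inside 270 along x, 90 along y, walls 70 mm above this floor); axes as the bin's
- tee: the target: T-shaped plain grey plastic pipe fitting; every socket end is 40 mm in diameter and 24 mm long, the pipe between 33 mm; straight run along its y axis, 100 mm long (ends at y +-50 mm), branch at a right angle along +x, end at x = 57 mm. It lies flat; origin under the crossing of the axes, at the underside; all axes run 20 mm above it. 0.12 kg or so.
- wye: not wanted: Y-shaped plain grey plastic pipe fitting; every socket end is 40 mm in diameter and 24 mm long, the pipe between 33 mm; run along its y axis, ends at +-50 mm, branch at 45 degrees between +x and +y, 54 mm long; origin under the crossing, at the underside, lies flat, 40 mm high
- elbow: not wanted: 90-degree elbow, plain grey plastic pipe fitting; every socket end is 40 mm in diameter and 24 mm long, the pipe between 33 mm; corner at x = y = -18 mm, one leg from there along +x and one along +y, each 45 mm long; origin at the underside, lies flat, 40 mm high
- coupling: not wanted: straight coupling, plain grey plastic pipe fitting; every socket end is 40 mm in diameter and 24 mm long, the pipe between 33 mm; stands upright, 60 mm high; origin at the centre of its underside
- rail: loose bright steel mounting rail, box section 30 mm wide (y) and 24 mm high, 240 mm long along its x axis; origin at the centre of its underside. At the start it bridges the wide compartment, resting on the bin's outer rim and the dividing wall, 75 mm above the table. 0.25 kg or so.
- scale: fixed white counting scale, 300 (x, from -105 to +195 mm) x 250 (y) mm, top deck 50 mm above the table; origin on the table, keys at x = -65 mm, on the robot's side, pan at x = +105 mm
- pan (a point): centre of the floor of the scale's aluminium pan, 54 mm above the table; the pan is inside 152 (x) x 192 (y) mm with a rim 12 mm above this floor; axes as the scale's
- key_round (a joint): zero key of the scale: round cap 30 mm in diameter, plain white, in its own black 44 x 58 mm housing, three housings side by side 66 mm apart at the front of the scale (which shape is where varies). Value: how far it is pressed, 0 up to 0.006 m fully down; springs back; about 5 N presses it fully.
- key_round_top (a point): centre of the top face of the round key cap (released: 70 mm above the table; it sinks with the key); x and y axes as the scale's
- key_square (a joint): count key of the scale: square cap 28 x 28 mm, plain white, in its own black 44 x 58 mm housing, three housings side by side 66 mm apart at the front of the scale (which shape is where varies). Value: how far it is pressed, 0 up to 0.006 m fully down; springs back; about 5 N presses it fully.
- key_square_top (a point): centre of the top face of the square key cap (released: 70 mm above the table; it sinks with the key); x and y axes as the scale's
- key_bar (a joint): print key of the scale: long bar-shaped cap 17 (x) x 46 (y) mm, plain white, in its own black 44 x 58 mm housing, three housings side by side 66 mm apart at the front of the scale (which shape is where varies). Value: how far it is pressed, 0 up to 0.006 m fully down; springs back; about 5 N presses it fully.
- key_bar_top (a point): centre of the top face of the bar key cap (released: 70 mm above the table; it sinks with the key); x and y axes as the scale's
- mug: bystander: white mug, 80 mm wide and 95 mm high, origin under its centre
- tape: bystander: roll of brown tape lying flat, 90 mm across, 48 mm high, origin under its centre
- screwdriver: bystander: screwdriver 190 mm long lying on the bench at the right side, its long axis x; origin near its middle
- spray: bystander: grey can 56 mm across and 170 mm high at the back, origin under its centre
- carton: bystander: cardboard carton 120 x 160 x 80 mm at the left side, origin under its centre

How it is judged:
By the outcome, as a careful person would: the job done as asked, in the order asked, and still so for the second after the job is handed in, with the robot touching nothing.
It also fails if it takes over 72 s, if anything falls off the work surface, if the arm or the gripper's body presses on something with over 40 N, if the wrist force passes 120 N, or if a joint passes its speed limit or range.

## Working session

There is one attempt and no reset: what is moved stays moved. The work goes in short steps, Python scripts to look and compute and a tool call to move; the robot and the scene stay as the last step left them, time stands still between calls to the robot, and variables do not carry over. Pictures are saved under pics/ and viewed, at most 10 in all, crops included, and the job is handed in when it is done.

Besides the shell and the picture viewer there is one more tool, called after ">>>" by a JSON object that holds its "fn" and its "kwargs", one argument or row to a line. servo_tool: Moves the arm, as the interface text tells. Its arguments: {"type":"object","properties":{"steps":{"type":"array","items":{"type":"object","properties":{"tx":{"type":"number"},"ty":{"type":"number"},"tz":{"type":"number"},"ax":{"type":"number"},"ay":{"type":"number"},"az":{"type":"number"},"jaw":{"type":"number"}}}},"grip_force":{"type":"number"}},"required":["steps"]}

```bash
ls; mkdir -p pics; cat > h.py <<'E'
import numpy as np,cv2
from scipy.spatial.transform import Rotation as R
from plant import r
def pts(cam,d):
    c=r.calibration(cam)
    K=np.array([[c['fx'],0,c['cx']],[0,c['fy'],c['cy']],[0,0,1.]])
    v,u=np.mgrid[0:400,0:640]
    p=cv2.undistortPoints(np.stack([u.ravel(),v.ravel()],1).astype(np.float64)[:,None],K,np.array(c['distortion'],float))[:,0]
    o=np.array(c['orientation'],float)
    M=o if o.shape==(3,3) else R.from_rotvec(o).as_matrix()
    z=d.ravel()
    P=np.c_[p*z[:,None],z]@M.T+np.array(c['eye'])
    P[z==0]=np.nan
    return P.reshape(400,640,3)
E
python3 - <<'E'
from h import *
print(r.calibration('top'),r.calibration('side'),r.get_state())
for c in ['top','side']:
    im,d=r.grab_frame(c); cv2.imwrite(f'pics/{c}0.png',im); np.save(f'{c}0.npy',pts(c,d))
for n in ['tee','wye','elbow','coupling','rail','scale','bin','key_round','key_square','key_bar']:
    print(n,[(np.round(a['position'],3),round(a['score'],2)) for a in r.find_in('top',n)][:4])
E
```

```text
pics
{'fx': 374.99938065952574, 'fy': 374.99938065952574, 'cx': 320.18708216565756, 'cy': 198.48428495055114, 'distortion': array([0.00677905, 0.        , 0.        , 0.        , 0.        ]), 'eye': array([ 0.31900136, -0.00837719,  1.26306916]), 'orientation': array([-2.20042386,  1.99063998, -0.2286576 ])} {'fx': 468.22796596120077, 'fy': 468.22796596120077, 'cx': 313.64907976432596, 'cy': 199.91919297527502, 'distortion': array([-0.14171635,  0.        ,  0.        ,  0.        ,  0.        ]), 'eye': array([-0.13201016, -0.88841811,  1.06625658]), 'orientation': array([-2.19373322,  0.73473717, -0.35155656])} {'clock': 0.0, 'joint_positions': array([-1.30957338e+00,  3.00480899e-01,  1.52156807e+00,  1.87191869e-05,
        1.32068748e+00, -6.66172143e-02]), 'joint_vel': array([ 1.37630614e-03, -2.46977482e-03, -8.36625849e-05, -1.21912243e-05,
       -4.69642047e-04,  7.26157337e-06]), 'joint_torque': array([ 1.71060805e-03, -5.31811416e+01, -3.52743316e+01,  7.09033641e-02,
        2.43273930e-02, -7.51823836e-05]), 'tool_pos': array([ 0.17703046, -0.52047888,  0.21888645]), '
[... 178 characters left out ...]
5  ]), 'gripper_force': 0.0, 'grip_width': 0.09428029753317992}
tee [(array([ 0.41 , -0.211,  0.039]), 0.74)]
wye [(array([ 0.556, -0.288,  0.041]), 0.89), (array([0.444, 0.238, 0.073]), 0.64), (array([ 0.502, -0.174,  0.004]), 0.43)]
elbow [(array([ 0.397, -0.309,  0.042]), 0.7), (array([ 0.415, -0.588,  0.023]), 0.54)]
coupling [(array([ 0.538, -0.176,  0.065]), 0.67)]
rail [(array([ 0.465, -0.25 ,  0.097]), 0.82)]
scale [(array([0.574, 0.202, 0.055]), 0.93)]
bin [(array([ 0.501, -0.178,  0.002]), 0.85), (array([ 0.353, -0.478,  0.048]), 0.38)]
key_round [(array([0.473, 0.113, 0.07 ]), 0.59)]
key_square [(array([0.457, 0.177, 0.066]), 0.63)]
key_bar [(array([ 0.499, -0.176,  0.001]), 0.5)]
```

```bash
python3 - <<'E'
import cv2
a=cv2.imread('pics/top0.png');cv2.imwrite('pics/top0b.png',cv2.resize(a,(800,500)))
E
```

```text
(no output)
```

View pics/top0.png

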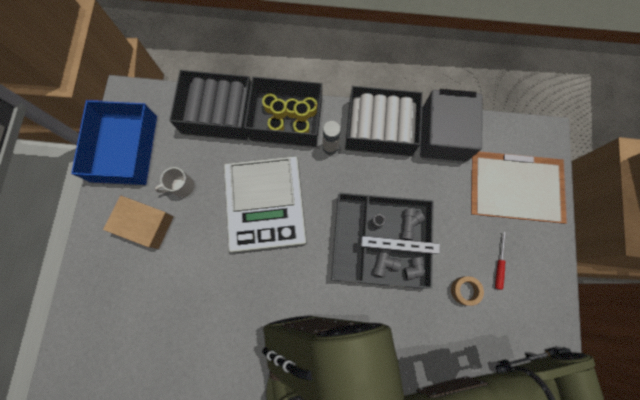

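View pics/side0.png

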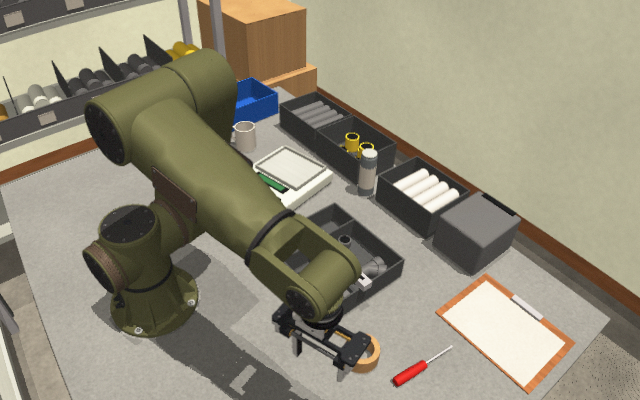

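The top view shows the rail from (362,240) to (438,248). The bin is at about (333–433, 195–288) with the dividing wall near x=365. The scale is at (225–305, 158–250) with its keys at (243,237), (265,235) and (287,232). Next I'll zoom in and measure.

```bash
python3 - <<'E'
from h import *
im=cv2.imread('pics/top0.png');P=np.load('top0.npy')
a=cv2.resize(im[185:300,325:445],None,fx=4,fy=4,interpolation=cv2.INTER_CUBIC)
b=cv2.resize(im[150:260,215:310],(380,440),interpolation=cv2.INTER_CUBIC)
o=np.zeros((460,860,3),np.uint8);o[:,:480]=np.clip(a*1.8,0,255);o[:440,480:]=b
cv2.imwrite('pics/crop0.png',o[:, :800])
# rail
m=(P[...,2]>.091)&(P[...,2]<.107); m[:190]=0;m[300:]=0;m[:,:345]=0;m[:,450:]=0
q=P[m][:,:2].astype(np.float32); print('rail',len(q),cv2.minAreaRect(q),np.median(P[m][:,2]))
# bin rims
m=(P[...,2]>.069)&(P[...,2]<.081); m[:185]=0;m[300:]=0;m[:,:325]=0;m[:,450:]=0
q=P[m][:,:2].astype(np.float32); rr=cv2.minAreaRect(q);print('rim',len(q),rr,cv2.boxPoints(rr))
# scale deck
m=(P[...,2]>.044)&(P[...,2]<.075); m[:150]=0;m[260:]=0;m[:,:215]=0;m[:,315:]=0
q=P[m][:,:2].astype(np.float32); rr=cv2.minAreaRect(q);print('scale',len(q),rr,cv2.boxPoints(rr))
for n in ['tee','wye','elbow','coupling','rail']:
    for a in r.regions_of('top',n)[:1]:
        mm=a['mask'];p=P[mm];p=p[np.isfinite(p[:,2])];rr=cv2.minAreaRect(p[:,:2].astype(np.float32));print(n,round(a['score'],2),mm.sum(),np.argwhere(mm).mean(0)[::-1],rr,p[:,2].min(),p[:,2].max())
        np.save(f'm_{n}.npy',mm)
for u,v in [(243,237),(265,235),(287,232)]: print(P[v,u])
E
```

```text
rail 769 ((0.46483099460601807, -0.2468399703502655), (0.030676957219839096, 0.23965677618980408), 0.12022936344146729) 0.10022553839523307
rim 829 ((0.48144081234931946, -0.19843555986881256), (0.280689537525177, 0.3111831545829773), 0.8020844459533691) [[ 0.33893174 -0.04482385]
 [ 0.34328783 -0.35597652]
 [ 0.6239499  -0.35204726]
 [ 0.6195938  -0.0408946 ]]
scale 6596 ((0.5650034546852112, 0.200608491897583), (0.29974564909935, 0.25008508563041687), 12.07579231262207) [[0.3922875  0.29152983]
 [0.44460666 0.04697872]
 [0.7377194  0.10968715]
 [0.68540025 0.35423827]]
tee 0.77 489 [385.93660532 262.28425358] ((0.407458633184433, -0.22584643959999084), (0.08249801397323608, 0.09125993400812149), 78.6603775024414) 0.0015631019355515363 0.10053606172829288
wye 0.55 437 [410.70022883 222.41418764] ((0.5464001893997192, -0.2970181107521057), (0.06447705626487732, 0.1066032350063324), 87.38253021240234) 0.0018662374651765568 0.05132664465403858
elbow 0.73 338 [415.05325444 268.57692308] ((0.4031834006309509, -0.3112698197364807), (0.06395936012268066, 0.07112926989793777), 20.154897689819336) 0.0035408038809703335 0.051852720466062374
coupling 0.54 152 [378.14473684 220.61842105] ((0.542194128036499, -0.18032601475715637), (0.03804497420787811, 0.0393909215927124), 59.937503814697266) 0.0021630276079620536 0.07260938717695509
rail 0.64 834 [400.65947242 244.84052758] ((0.4724748134613037, -0.2568340599536896), (0.2596653997898102, 0.045909181237220764), 89.98114013671875) -0.0008526532067589798 0.10704279633003089
[0.4421907  0.24807898 0.06959694]
[0.45551546 0.17919877 0.069626  ]
[0.47185659 0.11032422 0.07136888]
```

View pics/crop0.png

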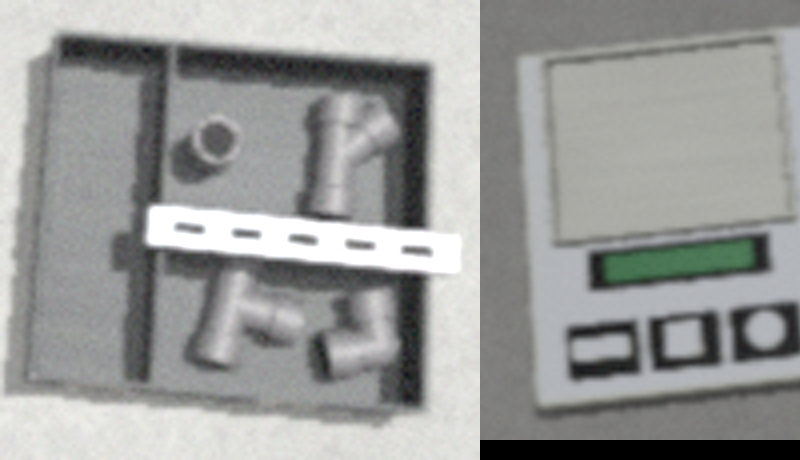

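The bin centre is (0.481, -0.198) with yaw 0.8°, and the slot is on the +y side. The scale yaw is 12.1°. Seen from above, the left key (+y) is the bar, the middle one square and the right one round. The tee is lower-left in the well and partly hidden under the rail. I'll write a planning helper next.

```bash
cat >> h.py <<'E'
def pose():
    s=r.get_state(); return s,np.array(s['tool_pos']),R.from_rotvec(s['eef_rot'])
def go(x,y,z,yaw,n):
    """tool down, tool y axis at world angle yaw (deg, mod 180); n equal rows (shift then turn, tool axes)"""
    s,p,q=pose(); M=q.as_matrix()
    cur=np.degrees(np.arctan2(M[1,1],M[0,1]))
    d=(yaw-cur+90)%180-90
    opts=[d,d-180 if d>0 else d+180]
    tilt=np.degrees(np.arccos(-M[2,2]))
    print('p',np.round(p,4),'yaw',round(cur,2),'tilt',round(tilt,2),'j',np.round(s['joint_positions'],2),'t',round(s['clock'],2),'F',np.round(s['force'],1),'w',round(s['grip_width'],4))
    D=np.array([x,y,z])-p
    for d in opts[:2]:
        a=-d/n  # turn about tool z (down) 
        S=sum((M@R.from_euler('z',k*a,degrees=True).as_matrix()) for k in range(n))
        t=np.linalg.solve(S,D)*100
        print(f'n={n} per row: tx {t[0]:.3f} ty {t[1]:.3f} tz {t[2]:.3f} az {a:.3f}  |t|={np.linalg.norm(t):.2f}')
    Z=np.array([0,0,-1.]);print('tilt fix(tool rotvec deg)',np.round(np.degrees(np.cross([0,0,1],M.T@Z)),2))
E
python3 -c "
from h import *
go(.465,-.247,.16,0,18)"
```

```text
p [ 0.1771 -0.5207  0.2195] yaw -71.22 tilt 0.0 j [-1.31  0.3   1.52  0.    1.32 -0.07] t 0.85 F [ 0.2 -0.3  0.3] w 0.0944
n=18 per row: tx 2.327 ty 0.363 tz 0.330 az -3.957  |t|=2.38
n=18 per row: tx 0.617 ty -2.501 tz 0.330 az 6.043  |t|=2.60
tilt fix(tool rotvec deg) [ 0. -0.  0.]
```

>>> {"fn": "servo_tool", "kwargs": {
  "steps": [
    {"tx": 2.33,"ty": 0.36,"tz": 0.33,"az": -3.96,"jaw": 6},
    {"tx": 2.33,"ty": 0.36,"tz": 0.33,"az": -3.96,"jaw": 6},
    {"tx": 2.33,"ty": 0.36,"tz": 0.33,"az": -3.96,"jaw": 6},
    {"tx": 2.33,"ty": 0.36,"tz": 0.33,"az": -3.96,"jaw": 6},
    {"tx": 2.33,"ty": 0.36,"tz": 0.33,"az": -3.96,"jaw": 6},
    {"tx": 2.33,"ty": 0.36,"tz": 0.33,"az": -3.96,"jaw": 6},
    {"tx": 2.33,"ty": 0.36,"tz": 0.33,"az": -3.96,"jaw": 6},
    {"tx": 2.33,"ty": 0.36,"tz": 0.33,"az": -3.96,"jaw": 6},
    {"tx": 2.33,"ty": 0.36,"tz": 0.33,"az": -3.96,"jaw": 6},
    {"tx": 2.33,"ty": 0.36,"tz": 0.33,"az": -3.96,"jaw": 6}
  ]
}}

```text
invalid input
```

>>> {"fn": "servo_tool", "kwargs": {
  "steps": [
    {"tx": 2.33,"ty": 0.36,"tz": 0.33,"az": -3.96,"jaw": 6},
    {"tx": 2.33,"ty": 0.36,"tz": 0.33,"az": -3.96,"jaw": 6},
    {"tx": 2.33,"ty": 0.36,"tz": 0.33,"az": -3.96,"jaw": 6},
    {"tx": 2.33,"ty": 0.36,"tz": 0.33,"az": -3.96,"jaw": 6},
    {"tx": 2.33,"ty": 0.36,"tz": 0.33,"az": -3.96,"jaw": 6},
    {"tx": 2.33,"ty": 0.36,"tz": 0.33,"az": -3.96,"jaw": 6},
    {"tx": 2.33,"ty": 0.36,"tz": 0.33,"az": -3.96,"jaw": 6},
    {"tx": 2.33,"ty": 0.36,"tz": 0.33,"az": -3.96,"jaw": 6},
    {"jaw": 6},
    {"jaw": 6}
  ]
}}

```text
invalid input
```

```bash
python3 -c "
from h import *
go(.465,-.247,.092,0,5)"
```

```text
p [ 0.1771 -0.5207  0.2195] yaw -71.22 tilt 0.0 j [-1.31  0.3   1.52  0.    1.32 -0.07] t 0.85 F [ 0.2 -0.3  0.3] w 0.0944
n=5 per row: tx 8.441 ty 0.548 tz 2.549 az -14.244  |t|=8.83
n=5 per row: tx 3.412 ty -8.567 tz 2.549 az 21.756  |t|=9.57
tilt fix(tool rotvec deg) [ 0. -0.  0.]
```

>>> {"fn": "servo_tool", "kwargs": {
  "grip_force": 20,
  "steps": [
    {"tx": 2.33,"ty": 0.36,"tz": 0.33,"ax": 0,"ay": 0,"az": -3.96,"jaw": 6},
    {"tx": 2.33,"ty": 0.36,"tz": 0.33,"ax": 0,"ay": 0,"az": -3.96,"jaw": 6},
    {"tx": 2.33,"ty": 0.36,"tz": 0.33,"ax": 0,"ay": 0,"az": -3.96,"jaw": 6},
    {"tx": 2.33,"ty": 0.36,"tz": 0.33,"ax": 0,"ay": 0,"az": -3.96,"jaw": 6},
    {"tx": 2.33,"ty": 0.36,"tz": 0.33,"ax": 0,"ay": 0,"az": -3.96,"jaw": 6},
    {"tx": 2.33,"ty": 0.36,"tz": 0.33,"ax": 0,"ay": 0,"az": -3.96,"jaw": 6},
    {"tx": 2.33,"ty": 0.36,"tz": 0.33,"ax": 0,"ay": 0,"az": -3.96,"jaw": 6},
    {"tx": 2.33,"ty": 0.36,"tz": 0.33,"ax": 0,"ay": 0,"az": -3.96,"jaw": 6},
    {"tx": 2.33,"ty": 0.36,"tz": 0.33,"ax": 0,"ay": 0,"az": -3.96,"jaw": 6},
    {"tx": 2.33,"ty": 0.36,"tz": 0.33,"ax": 0,"ay": 0,"az": -3.96,"jaw": 6}
  ]
}}

```text
clock: 1.68
tool_pos: [0.3824, -0.4121, 0.1862]
eef_rot: [-2.74, -1.537, 0.0]
force: [0.3, -1.0, 0.2]
grip_width: 0.06
gripper_force: 0.0
```

>>> {"fn": "servo_tool", "kwargs": {
  "steps": [
    {"tx": 2.33,"ty": 0.36,"tz": 0.33,"ax": 0,"ay": 0,"az": -3.96,"jaw": 6},
    {"tx": 2.33,"ty": 0.36,"tz": 0.33,"ax": 0,"ay": 0,"az": -3.96,"jaw": 6},
    {"tx": 2.33,"ty": 0.36,"tz": 0.33,"ax": 0,"ay": 0,"az": -3.96,"jaw": 6},
    {"tx": 2.33,"ty": 0.36,"tz": 0.33,"ax": 0,"ay": 0,"az": -3.96,"jaw": 6},
    {"tx": 2.33,"ty": 0.36,"tz": 0.33,"ax": 0,"ay": 0,"az": -3.96,"jaw": 6},
    {"tx": 2.33,"ty": 0.36,"tz": 0.33,"ax": 0,"ay": 0,"az": -3.96,"jaw": 6},
    {"tx": 2.33,"ty": 0.36,"tz": 0.33,"ax": 0,"ay": 0,"az": -3.96,"jaw": 6},
    {"tx": 2.33,"ty": 0.36,"tz": 0.33,"ax": 0,"ay": 0,"az": -3.96,"jaw": 6},
    {"tx": 0,"ty": 0,"tz": 0,"ax": 0,"ay": 0,"az": 0,"jaw": 6},
    {"tx": 0,"ty": 0,"tz": 0,"ax": 0,"ay": 0,"az": 0,"jaw": 6}
  ]
}}

```text
clock: 2.52
tool_pos: [0.465, -0.2456, 0.1601]
eef_rot: [2.219, 2.224, -0.0]
force: [0.1, 0.6, 0.3]
grip_width: 0.0599
gripper_force: 0.0
```

```bash
python3 -c "
from h import *
go(.465,-.247,.092,0,5)"
```

```text
p [ 0.465  -0.2456  0.1601] yaw 0.12 tilt 0.0 j [-0.56  0.3   1.66 -0.    1.18 -0.56] t 2.52 F [0.1 0.6 0.3] w 0.0599
n=5 per row: tx -0.028 ty 0.000 tz 1.362 az 0.024  |t|=1.36
n=5 per row: tx -0.014 ty -0.041 tz 1.362 az -35.976  |t|=1.36
tilt fix(tool rotvec deg) [-0.  0.  0.]
```

Accurate. I'll descend and grip.

>>> {"fn": "servo_tool", "kwargs": {
  "grip_force": 30,
  "steps": [
    {"tx": -0.03,"ty": 0,"tz": 1.36,"ax": 0,"ay": 0,"az": 0,"jaw": 6},
    {"tx": -0.03,"ty": 0,"tz": 1.36,"ax": 0,"ay": 0,"az": 0,"jaw": 6},
    {"tx": -0.03,"ty": 0,"tz": 1.36,"ax": 0,"ay": 0,"az": 0,"jaw": 6},
    {"tx": -0.03,"ty": 0,"tz": 1.36,"ax": 0,"ay": 0,"az": 0,"jaw": 6},
    {"tx": -0.03,"ty": 0,"tz": 1.36,"ax": 0,"ay": 0,"az": 0,"jaw": 6},
    {"tx": 0,"ty": 0,"tz": 0,"ax": 0,"ay": 0,"az": 0,"jaw": 6},
    {"tx": 0,"ty": 0,"tz": 0,"ax": 0,"ay": 0,"az": 0,"jaw": 2},
    {"tx": 0,"ty": 0,"tz": 0,"ax": 0,"ay": 0,"az": 0,"jaw": 2},
    {"tx": 0,"ty": 0,"tz": 0,"ax": 0,"ay": 0,"az": 0,"jaw": 2},
    {"tx": 0,"ty": 0,"tz": 0,"ax": 0,"ay": 0,"az": 0,"jaw": 2}
  ]
}}

```text
clock: 3.35
tool_pos: [0.465, -0.248, 0.0929]
eef_rot: [2.22, 2.221, 0.0]
force: [-0.2, 0.2, 0.6]
grip_width: 0.0363
gripper_force: 0.0
```

>>> {"fn": "servo_tool", "kwargs": {
  "steps": [
    {"tx": 0,"ty": 0,"tz": 0,"ax": 0,"ay": 0,"az": 0,"jaw": 2},
    {"tx": 0,"ty": 0,"tz": 0,"ax": 0,"ay": 0,"az": 0,"jaw": 2},
    {"tx": 0,"ty": 0,"tz": 0,"ax": 0,"ay": 0,"az": 0,"jaw": 2},
    {"tx": 0,"ty": 0,"tz": 0,"ax": 0,"ay": 0,"az": 0,"jaw": 2},
    {"tx": 0,"ty": 0,"tz": -0.5,"ax": 0,"ay": 0,"az": 0,"jaw": 2},
    {"tx": 0,"ty": 0,"tz": -1,"ax": 0,"ay": 0,"az": 0,"jaw": 2},
    {"tx": 0,"ty": 0,"tz": -1.5,"ax": 0,"ay": 0,"az": 0,"jaw": 2},
    {"tx": 0,"ty": 0,"tz": -1.5,"ax": 0,"ay": 0,"az": 0,"jaw": 2},
    {"tx": 0,"ty": 0,"tz": -1,"ax": 0,"ay": 0,"az": 0,"jaw": 2},
    {"tx": 0,"ty": 0,"tz": -0.5,"ax": 0,"ay": 0,"az": 0,"jaw": 2}
  ]
}}

```text
clock: 4.18
tool_pos: [0.4651, -0.2479, 0.1538]
eef_rot: [2.219, 2.221, 0.001]
force: [-0.3, -0.9, -3.2]
grip_width: 0.0294
gripper_force: 30.0
```

```bash
python3 -c "
from h import *
go(.480,-.0934,.153,-89.2,18)"
```

```text
p [ 0.4651 -0.2479  0.1538] yaw 0.06 tilt 0.11 j [-0.56  0.31  1.66  0.    1.16 -0.56] t 4.18 F [-0.3 -0.9 -3.2] w 0.0294
n=18 per row: tx 0.768 ty -0.570 tz 0.004 az 4.959  |t|=0.96
n=18 per row: tx 0.636 ty 0.717 tz 0.004 az -5.041  |t|=0.96
tilt fix(tool rotvec deg) [ 0.09  0.05 -0.  ]
```

>>> {"fn": "servo_tool", "kwargs": {
  "steps": [
    {"tx": 0.77,"ty": -0.57,"tz": 0,"ax": 0,"ay": 0,"az": 4.96,"jaw": 2},
    {"tx": 0.77,"ty": -0.57,"tz": 0,"ax": 0,"ay": 0,"az": 4.96,"jaw": 2},
    {"tx": 0.77,"ty": -0.57,"tz": 0,"ax": 0,"ay": 0,"az": 4.96,"jaw": 2},
    {"tx": 0.77,"ty": -0.57,"tz": 0,"ax": 0,"ay": 0,"az": 4.96,"jaw": 2},
    {"tx": 0.77,"ty": -0.57,"tz": 0,"ax": 0,"ay": 0,"az": 4.96,"jaw": 2},
    {"tx": 0.77,"ty": -0.57,"tz": 0,"ax": 0,"ay": 0,"az": 4.96,"jaw": 2},
    {"tx": 0.77,"ty": -0.57,"tz": 0,"ax": 0,"ay": 0,"az": 4.96,"jaw": 2},
    {"tx": 0.77,"ty": -0.57,"tz": 0,"ax": 0,"ay": 0,"az": 4.96,"jaw": 2},
    {"tx": 0.77,"ty": -0.57,"tz": 0,"ax": 0,"ay": 0,"az": 4.96,"jaw": 2},
    {"tx": 0.77,"ty": -0.57,"tz": 0,"ax": 0,"ay": 0,"az": 4.96,"jaw": 2}
  ]
}}

```text
clock: 5.02
tool_pos: [0.4415, -0.1571, 0.1518]
eef_rot: [-2.95, -1.08, 0.001]
force: [1.0, -0.1, -2.7]
grip_width: 0.0297
gripper_force: 30.0
```

>>> {"fn": "servo_tool", "kwargs": {
  "steps": [
    {"tx": 0.77,"ty": -0.57,"tz": 0,"ax": 0,"ay": 0,"az": 4.96,"jaw": 2},
    {"tx": 0.77,"ty": -0.57,"tz": 0,"ax": 0,"ay": 0,"az": 4.96,"jaw": 2},
    {"tx": 0.77,"ty": -0.57,"tz": 0,"ax": 0,"ay": 0,"az": 4.96,"jaw": 2},
    {"tx": 0.77,"ty": -0.57,"tz": 0,"ax": 0,"ay": 0,"az": 4.96,"jaw": 2},
    {"tx": 0.77,"ty": -0.57,"tz": 0,"ax": 0,"ay": 0,"az": 4.96,"jaw": 2},
    {"tx": 0.77,"ty": -0.57,"tz": 0,"ax": 0,"ay": 0,"az": 4.96,"jaw": 2},
    {"tx": 0.77,"ty": -0.57,"tz": 0,"ax": 0,"ay": 0,"az": 4.96,"jaw": 2},
    {"tx": 0.77,"ty": -0.57,"tz": 0,"ax": 0,"ay": 0,"az": 4.96,"jaw": 2},
    {"tx": 0,"ty": 0,"tz": 0,"ax": 0,"ay": 0,"az": 0,"jaw": 2},
    {"tx": 0,"ty": 0,"tz": 0,"ax": 0,"ay": 0,"az": 0,"jaw": 2}
  ]
}}

```text
clock: 5.85
tool_pos: [0.4796, -0.0927, 0.1518]
eef_rot: [-3.141, -0.027, 0.001]
force: [-0.9, 0.0, -3.1]
grip_width: 0.0299
gripper_force: 30.0
```

```bash
python3 -c "
from h import *
go(.480,-.0934,.023,-89.2,9)
im,d=r.grab_frame('top');P=pts('top',d);cv2.imwrite('pics/top1.png',im)
g,_=r.grab_frame('side');cv2.imwrite('pics/side1.png',g)
for u in r.find_in('top','rail')[:2]: print(u['position'],u['score'])
m=(P[...,2]>.14)&(P[...,2]<.17)
q=P[m];q=q[(abs(q[:,1]+.0934)<.06)&(abs(q[:,0]-.48)<.18)];print(len(q),cv2.minAreaRect(q[:,:2].astype(np.float32)))
"
```

```text
p [ 0.4796 -0.0927  0.1518] yaw -89.02 tilt 0.05 j [-0.27  0.23  1.77 -0.    1.14  1.29] t 5.85 F [-0.9  0.  -3.1] w 0.0299
n=9 per row: tx 0.005 ty 0.008 tz 1.431 az 0.020  |t|=1.43
n=9 per row: tx -0.010 ty 0.010 tz 1.431 az -19.980  |t|=1.43
tilt fix(tool rotvec deg) [-0.01  0.04  0.  ]
[0.5934, -0.0945, 0.156] 0.57
[0.777, -0.0032, 0.148] 0.4
56 ((0.5843648314476013, -0.09151449799537659), (0.036041755229234695, 0.028214387595653534), 0.4201934039592743)
```

>>> {"fn": "servo_tool", "kwargs": {
  "steps": [
    {"tx": 0,"ty": 0.04,"tz": 1.5,"ax": 0,"ay": 0,"az": 0.1,"jaw": 2},
    {"tx": 0,"ty": 0.04,"tz": 1.5,"ax": 0,"ay": 0,"az": 0.1,"jaw": 2},
    {"tx": 0,"ty": 0,"tz": 1.5,"ax": 0,"ay": 0,"az": 0,"jaw": 2},
    {"tx": 0,"ty": 0,"tz": 1.5,"ax": 0,"ay": 0,"az": 0,"jaw": 2},
    {"tx": 0,"ty": 0,"tz": 1.5,"ax": 0,"ay": 0,"az": 0,"jaw": 2},
    {"tx": 0,"ty": 0,"tz": 1.5,"ax": 0,"ay": 0,"az": 0,"jaw": 2},
    {"tx": 0,"ty": 0,"tz": 1.5,"ax": 0,"ay": 0,"az": 0,"jaw": 2},
    {"tx": 0,"ty": 0,"tz": 1.1,"ax": 0,"ay": 0,"az": 0,"jaw": 2},
    {"tx": 0,"ty": 0,"tz": 0.7,"ax": 0,"ay": 0,"az": 0,"jaw": 2},
    {"tx": 0,"ty": 0,"tz": 0.3,"ax": 0,"ay": 0,"az": 0,"jaw": 2}
  ]
}}

```text
clock: 6.83
tool_pos: [0.4795, -0.0938, 0.0253]
eef_rot: [-3.141, -0.016, 0.002]
force: [-0.7, 0.2, -2.4]
grip_width: 0.0297
gripper_force: 30.0
```

>>> {"fn": "servo_tool", "kwargs": {
  "steps": [
    {"tx": 0,"ty": 0,"tz": 0.1,"ax": 0,"ay": 0,"az": 0,"jaw": 2},
    {"tx": 0,"ty": 0,"tz": 0.1,"ax": 0,"ay": 0,"az": 0,"jaw": 2},
    {"tx": 0,"ty": 0,"tz": 0.03,"ax": 0,"ay": 0,"az": 0,"jaw": 2},
    {"tx": 0,"ty": 0,"tz": 0,"ax": 0,"ay": 0,"az": 0,"jaw": 2},
    {"tx": 0,"ty": 0,"tz": 0,"ax": 0,"ay": 0,"az": 0,"jaw": 4.6},
    {"tx": 0,"ty": 0,"tz": 0,"ax": 0,"ay": 0,"az": 0,"jaw": 4.6},
    {"tx": 0,"ty": 0,"tz": 0,"ax": 0,"ay": 0,"az": 0,"jaw": 4.6},
    {"tx": 0,"ty": 0,"tz": 0,"ax": 0,"ay": 0,"az": 0,"jaw": 4.6},
    {"tx": 0,"ty": 0,"tz": -0.5,"ax": 0,"ay": 0,"az": 0,"jaw": 4.6},
    {"tx": 0,"ty": 0,"tz": -1,"ax": 0,"ay": 0,"az": 0,"jaw": 4.6}
  ]
}}

```text
clock: 7.67
tool_pos: [0.4794, -0.0935, 0.0386]
eef_rot: [-3.141, -0.016, 0.003]
force: [-1.2, -0.4, -0.6]
grip_width: 0.0458
gripper_force: 0.0
```

>>> {"fn": "servo_tool", "kwargs": {
  "steps": [
    {"tx": 0,"ty": 0,"tz": -2.5,"ax": 0,"ay": 0,"az": 0,"jaw": 4.6},
    {"tx": 0,"ty": 0,"tz": -3,"ax": 0,"ay": 0,"az": 0,"jaw": 0},
    {"tx": 0,"ty": 0,"tz": -3,"ax": 0,"ay": 0,"az": 0,"jaw": 0},
    {"tx": 0,"ty": 0,"tz": -2.5,"ax": 0,"ay": 0,"az": 0,"jaw": 0},
    {"tx": 0,"ty": -3.5,"tz": 0,"ax": 0,"ay": 0,"az": -1.2,"jaw": 0},
    {"tx": 0,"ty": -3.5,"tz": 0,"ax": 0,"ay": 0,"az": -1.2,"jaw": 0},
    {"tx": 0,"ty": -3.5,"tz": 0,"ax": 0,"ay": 0,"az": -1.2,"jaw": 0},
    {"tx": 0,"ty": -3.5,"tz": 0,"ax": 0,"ay": 0,"az": -1.2,"jaw": 0},
    {"tx": 0,"ty": -3.5,"tz": 0,"ax": 0,"ay": 0,"az": -1.2,"jaw": 0},
    {"tx": 0,"ty": -3,"tz": 0,"ax": 0,"ay": 0,"az": -1.2,"jaw": 0}
  ]
}}

```text
clock: 8.5
tool_pos: [0.4669, 0.1128, 0.1499]
eef_rot: [-3.134, -0.215, -0.002]
force: [-0.4, -0.1, 0.1]
grip_width: 0.0005
gripper_force: 0.0
```

```bash
cat > look.py <<'E'
from h import *
import sys
im,d=r.grab_frame('top');P=pts('top',d);np.save('top2.npy',P);cv2.imwrite('pics/top2.png',im)
def reg(c0,c1,z0,z1):
    q=P[(P[...,2]>z0)&(P[...,2]<z1)];return q[(q[:,0]>c0[0])&(q[:,0]<c1[0])&(q[:,1]>c0[1])&(q[:,1]<c1[1])]
q=reg((.345,-.137),(.61,-.05),.02,.04);print('rail',len(q),cv2.minAreaRect(q[:,:2].astype(np.float32)),np.percentile(q[:,2],[5,50,95]))
for n in ['tee','elbow','wye','coupling']:
    print(n,[(np.round(a['position'],3),round(a['score'],2)) for a in r.find_in('top',n)][:3])
a=cv2.resize(im[185:300,325:445],None,fx=5,fy=5,interpolation=cv2.INTER_CUBIC)
cv2.imwrite('pics/crop2.png',np.clip(a*1.8,0,255))
E
python3 look.py; python3 -c "
from h import *
go(.4712,.1131,.10,-77.9,1)"
```

```text
rail 676 ((0.48358047008514404, -0.10881627351045609), (0.23985067009925842, 0.057832248508930206), 0.5277017951011658) [0.02621947 0.03037234 0.03437704]
tee [(array([ 0.412, -0.21 ,  0.04 ]), 0.65)]
elbow [(array([ 0.397, -0.31 ,  0.041]), 0.88), (array([0.44 , 0.251, 0.073]), 0.45)]
wye [(array([ 0.557, -0.287,  0.039]), 0.77)]
coupling [(array([ 0.538, -0.175,  0.064]), 0.67)]
p [0.4674 0.1104 0.1493] yaw -82.22 tilt 0.03 j [ 0.16  0.22  1.8  -0.    1.13  1.59] t 8.75 F [-0.2 -0.  -1.2] w 0.0007
n=1 per row: tx 0.406 ty -0.220 tz 4.931 az -4.324  |t|=4.95
n=1 per row: tx 0.406 ty -0.220 tz 4.931 az 175.676  |t|=4.95
tilt fix(tool rotvec deg) [ 0.01 -0.03  0.  ][ WARN:0@1.495] global loadsave.cpp:1063 imwrite_ Unsupported depth image for selected encoder is fallbacked to CV_8U.
```

View pics/crop2.png

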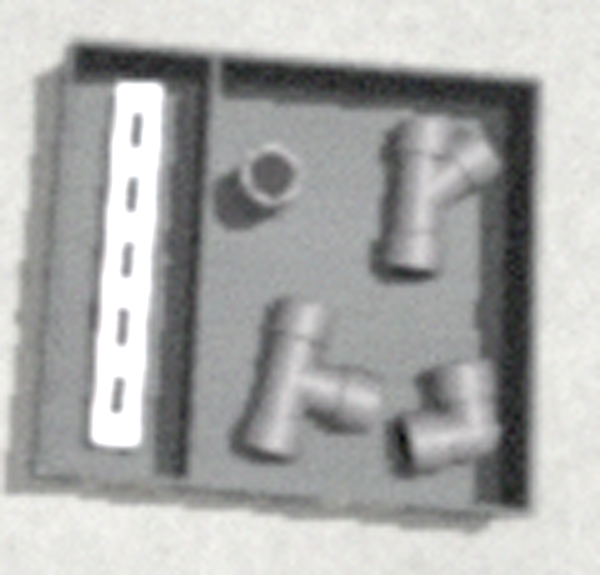

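The rail lies flat in the slot, touching no wall. In the crop the tee's run goes from (295,315) to (267,440) and its branch points to (365,400). Next is the round key.

>>> {"fn": "servo_tool", "kwargs": {
  "steps": [
    {"tx": 0.2,"ty": -0.11,"tz": 1.5,"ax": 0,"ay": 0,"az": -2.1,"jaw": 0},
    {"tx": 0.2,"ty": -0.11,"tz": 1.5,"ax": 0,"ay": 0,"az": -2.2,"jaw": 0},
    {"tx": 0,"ty": 0,"tz": 1.5,"ax": 0,"ay": 0,"az": 0,"jaw": 0},
    {"tx": 0,"ty": 0,"tz": 1.2,"ax": 0,"ay": 0,"az": 0,"jaw": 0},
    {"tx": 0,"ty": 0,"tz": 0.5,"ax": 0,"ay": 0,"az": 0,"jaw": 0},
    {"tx": 0,"ty": 0,"tz": 0.3,"ax": 0,"ay": 0,"az": 0,"jaw": 0},
    {"tx": 0,"ty": 0,"tz": 0.2,"ax": 0,"ay": 0,"az": 0,"jaw": 0},
    {"tx": 0,"ty": 0,"tz": 0.2,"ax": 0,"ay": 0,"az": 0,"jaw": 0},
    {"tx": 0,"ty": 0,"tz": 0.1,"ax": 0,"ay": 0,"az": 0,"jaw": 0},
    {"tx": 0,"ty": 0,"tz": 0,"ax": 0,"ay": 0,"az": 0,"jaw": 0}
  ]
}}

```text
clock: 9.58
tool_pos: [0.4714, 0.1134, 0.0793]
eef_rot: [3.124, 0.33, 0.002]
force: [-0.3, -3.1, 3.8]
grip_width: 0.0005
gripper_force: 2.0
```

>>> {"fn": "servo_tool", "kwargs": {
  "steps": [
    {"tx": 0,"ty": 0,"tz": 0.1,"ax": 0,"ay": 0,"az": 0,"jaw": 0},
    {"tx": 0,"ty": 0,"tz": 0.1,"ax": 0,"ay": 0,"az": 0,"jaw": 0},
    {"tx": 0,"ty": 0,"tz": 0,"ax": 0,"ay": 0,"az": 0,"jaw": 0},
    {"tx": 0,"ty": 0,"tz": 0,"ax": 0,"ay": 0,"az": 0,"jaw": 0},
    {"tx": 0,"ty": 0,"tz": 0,"ax": 0,"ay": 0,"az": 0,"jaw": 0},
    {"tx": 0,"ty": 0,"tz": 0,"ax": 0,"ay": 0,"az": 0,"jaw": 0},
    {"tx": 0,"ty": 0,"tz": 0,"ax": 0,"ay": 0,"az": 0,"jaw": 0},
    {"tx": 0,"ty": 0,"tz": 0,"ax": 0,"ay": 0,"az": 0,"jaw": 0},
    {"tx": 0,"ty": 0,"tz": 0,"ax": 0,"ay": 0,"az": 0,"jaw": 0},
    {"tx": 0,"ty": 0,"tz": 0,"ax": 0,"ay": 0,"az": 0,"jaw": 0}
  ]
}}

```text
clock: 10.42
tool_pos: [0.4715, 0.1135, 0.0779]
eef_rot: [3.124, 0.331, 0.002]
force: [-5.2, -4.9, 16.4]
grip_width: 0.0005
gripper_force: 8.1
```

Round key bottomed at 16 N. I'll retract and fit the tee.

```bash
cat > tee.py <<'E'
from h import *
from scipy.optimize import least_squares
def fit(P,c,floor,x0s,rad=.075):
    q=P[np.isfinite(P[...,2])]
    q=q[(np.hypot(q[:,0]-c[0],q[:,1]-c[1])<rad)&(q[:,2]>floor+.012)&(q[:,2]<floor+.05)]
    def res(p,q=q):
        a=p[2];d=q[:,:2]-p[:2];X=np.cos(a)*d[:,0]+np.sin(a)*d[:,1];Y=-np.sin(a)*d[:,0]+np.cos(a)*d[:,1];Z=q[:,2]-floor-.02
        r1=np.where(abs(Y)>.026,.02,.0165);r2=np.where(X>.033,.02,.0165)
        d1=np.sqrt(X**2+Z**2+np.maximum(abs(Y)-.05,0)**2)-r1
        d2=np.sqrt(Y**2+Z**2+np.maximum(X-.057,0)**2+np.minimum(X,0)**2)-r2
        return np.where(abs(d1)<abs(d2),d1,d2)
    best=min((least_squares(res,[c[0],c[1],a],loss='soft_l1',f_scale=.002) for a in x0s),key=lambda s:s.cost)
    e=res(best.x);print('n',len(q),'tee',np.round(best.x[:2],4),'yaw',round(np.degrees(best.x[2])%360,1),'med|e|',round(np.median(abs(e)),4))
    return best.x
if __name__=='__main__':
    P=np.load('top2.npy')
    m=np.zeros(P.shape[:2],bool)
    for a in r.regions_of('top','tee')[:1]: m=cv2.dilate(a['mask'].astype(np.uint8),np.ones((3,3)))>0
    P=np.where(m[...,None],P,np.nan)
    x=fit(P,(.41,-.21),.005,np.radians(np.arange(0,360,30)))
    e=r.regions_of('top','elbow')[0]['mask'];P=np.load('top2.npy')
    q=P[e&(P[...,2]>.015)];d=q[:,:2]-x[:2]
    X=np.cos(x[2])*d[:,0]+np.sin(x[2])*d[:,1];Y=-np.sin(x[2])*d[:,0]+np.cos(x[2])*d[:,1]
    print('elbow min X in tee frame',X[abs(Y)<.02].min() if (abs(Y)<.02).any() else None, 'near', X.min(),Y.min(),Y.max())
E
python3 tee.py
```

```text
n 506 tee [ 0.4167 -0.2049] yaw 259.2 med|e| 0.0013
elbow min X in tee frame 0.07639356272400746 near 0.07639356272400746 -0.03504196885020533 0.045429036761847924
```

>>> {"fn": "servo_tool", "kwargs": {
  "steps": [
    {"tx": 0,"ty": 0,"tz": -0.4,"ax": 0,"ay": 0,"az": 0,"jaw": 0},
    {"tx": 0,"ty": 0,"tz": -1,"ax": 0,"ay": 0,"az": 0,"jaw": 0},
    {"tx": 0,"ty": 0,"tz": -1.5,"ax": 0,"ay": 0,"az": 0,"jaw": 0},
    {"tx": 0,"ty": 0,"tz": -1.5,"ax": 0,"ay": 0,"az": 0,"jaw": 0},
    {"tx": 0,"ty": 0,"tz": -1.5,"ax": 0,"ay": 0,"az": 0,"jaw": 0},
    {"tx": 0,"ty": 0,"tz": -1.5,"ax": 0,"ay": 0,"az": 0,"jaw": 0},
    {"tx": 0,"ty": 0,"tz": 0,"ax": 0,"ay": 0,"az": 0,"jaw": 6.5},
    {"tx": 0,"ty": 0,"tz": 0,"ax": 0,"ay": 0,"az": 0,"jaw": 6.5},
    {"tx": 0,"ty": 0,"tz": 0,"ax": 0,"ay": 0,"az": 0,"jaw": 6.5},
    {"tx": 0,"ty": 0,"tz": 0,"ax": 0,"ay": 0,"az": 0,"jaw": 6.5}
  ]
}}

```text
clock: 11.35
tool_pos: [0.4705, 0.1136, 0.1498]
eef_rot: [-3.124, -0.331, 0.002]
force: [0.7, -0.3, 0.6]
grip_width: 0.0237
gripper_force: 0.0
```

```bash
python3 -c "
from h import *
go(.4088,-.2461,.13,-10.8,15)"
```

```text
p [0.4705 0.1136 0.1498] yaw -77.92 tilt 0.09 j [0.16 0.23 1.78 0.   1.13 1.52] t 11.35 F [ 0.7 -0.3  0.6] w 0.0237
n=15 per row: tx -2.062 ty 1.546 tz 0.133 az -4.475  |t|=2.58
n=15 per row: tx 1.474 ty 2.467 tz 0.133 az 7.525  |t|=2.88
tilt fix(tool rotvec deg) [-0.01  0.09  0.  ]
```

>>> {"fn": "servo_tool", "kwargs": {
  "steps": [
    {"tx": -2.06,"ty": 1.55,"tz": 0.13,"ax": 0,"ay": 0,"az": -4.47,"jaw": 6.5},
    {"tx": -2.06,"ty": 1.55,"tz": 0.13,"ax": 0,"ay": 0,"az": -4.47,"jaw": 6.5},
    {"tx": -2.06,"ty": 1.55,"tz": 0.13,"ax": 0,"ay": 0,"az": -4.47,"jaw": 6.5},
    {"tx": -2.06,"ty": 1.55,"tz": 0.13,"ax": 0,"ay": 0,"az": -4.47,"jaw": 6.5},
    {"tx": -2.06,"ty": 1.55,"tz": 0.13,"ax": 0,"ay": 0,"az": -4.47,"jaw": 6.5},
    {"tx": -2.06,"ty": 1.55,"tz": 0.13,"ax": 0,"ay": 0,"az": -4.47,"jaw": 6.5},
    {"tx": -2.06,"ty": 1.55,"tz": 0.13,"ax": 0,"ay": 0,"az": -4.47,"jaw": 6.5},
    {"tx": -2.06,"ty": 1.55,"tz": 0.13,"ax": 0,"ay": 0,"az": -4.47,"jaw": 6.5},
    {"tx": -2.06,"ty": 1.55,"tz": 0.13,"ax": 0,"ay": 0,"az": -4.47,"jaw": 6.5},
    {"tx": -2.06,"ty": 1.55,"tz": 0.13,"ax": 0,"ay": 0,"az": -4.47,"jaw": 6.5}
  ]
}}

```text
clock: 12.18
tool_pos: [0.3807, -0.1224, 0.1372]
eef_rot: [-2.76, -1.499, 0.001]
force: [0.5, 0.8, 0.3]
grip_width: 0.0652
gripper_force: 0.0
```

>>> {"fn": "servo_tool", "kwargs": {
  "steps": [
    {"tx": -2.06,"ty": 1.55,"tz": 0.13,"ax": 0,"ay": 0,"az": -4.47,"jaw": 6.5},
    {"tx": -2.06,"ty": 1.55,"tz": 0.13,"ax": 0,"ay": 0,"az": -4.47,"jaw": 6.5},
    {"tx": -2.06,"ty": 1.55,"tz": 0.13,"ax": 0,"ay": 0,"az": -4.47,"jaw": 6.5},
    {"tx": -2.06,"ty": 1.55,"tz": 0.13,"ax": 0,"ay": 0,"az": -4.47,"jaw": 6.5},
    {"tx": -2.06,"ty": 1.55,"tz": 0.13,"ax": 0,"ay": 0,"az": -4.47,"jaw": 6.5},
    {"tx": 0,"ty": 0,"tz": 0,"ax": 0,"ay": 0,"az": 0,"jaw": 6.5},
    {"tx": 0,"ty": 0,"tz": 0,"ax": 0,"ay": 0,"az": 0,"jaw": 6.5},
    {"tx": 0,"ty": 0,"tz": 0,"ax": 0,"ay": 0,"az": 0,"jaw": 6.5},
    {"tx": 0,"ty": 0,"tz": 0,"ax": 0,"ay": 0,"az": 0,"jaw": 6.5},
    {"tx": 0,"ty": 0,"tz": 0,"ax": 0,"ay": 0,"az": 0,"jaw": 6.5}
  ]
}}

```text
clock: 13.02
tool_pos: [0.4095, -0.2456, 0.1313]
eef_rot: [-2.421, -2.001, -0.0]
force: [0.2, -0.5, 0.4]
grip_width: 0.0652
gripper_force: 0.0
```

```bash
python3 -c "
from h import *
go(.4088,-.2461,.023,-10.8,8)"
```

```text
p [ 0.4095 -0.2456  0.1313] yaw -10.86 tilt 0.01 j [-0.62  0.24  1.82  0.    1.08 -0.43] t 13.02 F [ 0.2 -0.5  0.4] w 0.0652
n=8 per row: tx -0.008 ty -0.007 tz 1.353 az -0.007  |t|=1.35
n=8 per row: tx -0.014 ty 0.011 tz 1.353 az 22.493  |t|=1.35
tilt fix(tool rotvec deg) [-0.01 -0.01  0.  ]
```

>>> {"fn": "servo_tool", "kwargs": {
  "grip_force": 30,
  "steps": [
    {"tx": -0.03,"ty": 0,"tz": 1.5,"ax": 0,"ay": 0,"az": 0,"jaw": 6.5},
    {"tx": -0.03,"ty": -0.05,"tz": 1.5,"ax": 0,"ay": 0,"az": 0,"jaw": 6.5},
    {"tx": 0,"ty": 0,"tz": 1.5,"ax": 0,"ay": 0,"az": 0,"jaw": 6.5},
    {"tx": 0,"ty": 0,"tz": 1.5,"ax": 0,"ay": 0,"az": 0,"jaw": 6.5},
    {"tx": 0,"ty": 0,"tz": 1.5,"ax": 0,"ay": 0,"az": 0,"jaw": 6.5},
    {"tx": 0,"ty": 0,"tz": 1.5,"ax": 0,"ay": 0,"az": 0,"jaw": 6.5},
    {"tx": 0,"ty": 0,"tz": 1.1,"ax": 0,"ay": 0,"az": 0,"jaw": 6.5},
    {"tx": 0,"ty": 0,"tz": 0.7,"ax": 0,"ay": 0,"az": 0,"jaw": 6.5},
    {"tx": 0,"ty": 0,"tz": 0,"ax": 0,"ay": 0,"az": 0,"jaw": 6.5},
    {"tx": 0,"ty": 0,"tz": 0,"ax": 0,"ay": 0,"az": 0,"jaw": 3}
  ]
}}

```text
clock: 13.85
tool_pos: [0.4092, -0.2467, 0.0235]
eef_rot: [-2.422, -2.001, -0.0]
force: [-0.1, 0.5, 0.3]
grip_width: 0.0613
gripper_force: 0.0
```

>>> {"fn": "servo_tool", "kwargs": {
  "steps": [
    {"tx": 0,"ty": 0,"tz": 0,"ax": 0,"ay": 0,"az": 0,"jaw": 3},
    {"tx": 0,"ty": 0,"tz": 0,"ax": 0,"ay": 0,"az": 0,"jaw": 3},
    {"tx": 0,"ty": 0,"tz": 0,"ax": 0,"ay": 0,"az": 0,"jaw": 3},
    {"tx": 0,"ty": 0,"tz": 0,"ax": 0,"ay": 0,"az": 0,"jaw": 3},
    {"tx": 0,"ty": 0,"tz": 0,"ax": 0,"ay": 0,"az": 0,"jaw": 3},
    {"tx": 0,"ty": 0,"tz": 0,"ax": 0,"ay": 0,"az": 0,"jaw": 3},
    {"tx": 0,"ty": 0,"tz": 0,"ax": 0,"ay": 0,"az": 0,"jaw": 3},
    {"tx": 0,"ty": 0,"tz": 0,"ax": 0,"ay": 0,"az": 0,"jaw": 3},
    {"tx": 0,"ty": 0,"tz": 0,"ax": 0,"ay": 0,"az": 0,"jaw": 3},
    {"tx": 0,"ty": 0,"tz": 0,"ax": 0,"ay": 0,"az": 0,"jaw": 3}
  ]
}}

```text
clock: 14.68
tool_pos: [0.4093, -0.247, 0.0237]
eef_rot: [2.421, 2.001, 0.0]
force: [-2.1, 0.2, 6.2]
grip_width: 0.0392
gripper_force: 30.0
```

>>> {"fn": "servo_tool", "kwargs": {
  "steps": [
    {"tx": 0,"ty": 0,"tz": -0.3,"ax": 0,"ay": 0,"az": 0,"jaw": 3},
    {"tx": 0,"ty": 0,"tz": -0.7,"ax": 0,"ay": 0,"az": 0,"jaw": 3},
    {"tx": 0,"ty": 0,"tz": -1.2,"ax": 0,"ay": 0,"az": 0,"jaw": 3},
    {"tx": 0,"ty": 0,"tz": -1.7,"ax": 0,"ay": 0,"az": 0,"jaw": 3},
    {"tx": 0,"ty": 0,"tz": -2,"ax": 0,"ay": 0,"az": 0,"jaw": 3},
    {"tx": 0,"ty": 0,"tz": -2,"ax": 0,"ay": 0,"az": 0,"jaw": 3},
    {"tx": 0,"ty": 0,"tz": -2,"ax": 0,"ay": 0,"az": 0,"jaw": 3},
    {"tx": 0,"ty": 0,"tz": -1.7,"ax": 0,"ay": 0,"az": 0,"jaw": 3},
    {"tx": 0,"ty": 0,"tz": -1,"ax": 0,"ay": 0,"az": 0,"jaw": 3},
    {"tx": 0,"ty": 0,"tz": -0.5,"ax": 0,"ay": 0,"az": 0,"jaw": 3}
  ]
}}

```text
clock: 15.52
tool_pos: [0.4093, -0.247, 0.1557]
eef_rot: [2.42, 2.0, 0.001]
force: [-0.1, -0.0, -2.9]
grip_width: 0.0393
gripper_force: 30.0
```

```bash
python3 -c "
from h import *
go(.6007,.2082,.155,-77.9,28)
g,_=r.grab_frame('side');cv2.imwrite('pics/side3.png',cv2.resize(g[170:360,210:440],None,fx=3,fy=3))
"
```

```text
p [ 0.4093 -0.247   0.1557] yaw -10.87 tilt 0.11 j [-0.62  0.21  1.8   0.    1.14 -0.43] t 15.52 F [-0.1 -0.  -2.9] w 0.0393
n=28 per row: tx 1.751 ty -0.651 tz 0.002 az 2.394  |t|=1.87
n=28 per row: tx 0.835 ty 1.911 tz 0.002 az -4.035  |t|=2.08
tilt fix(tool rotvec deg) [ 0.1   0.04 -0.  ]
```

View pics/side3.png

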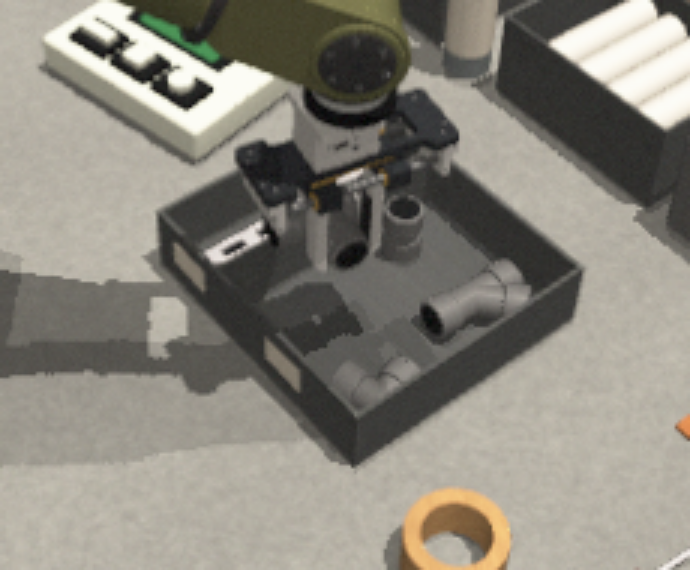

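The tee is held level with its branch showing at (350,255), and the other fittings have not moved. I'll move to above the pan.

>>> {"fn": "servo_tool", "kwargs": {
  "steps": [
    {"tx": 1.75,"ty": -0.65,"tz": 0,"ax": 0,"ay": 0,"az": 2.39,"jaw": 3},
    {"tx": 1.75,"ty": -0.65,"tz": 0,"ax": 0,"ay": 0,"az": 2.39,"jaw": 3},
    {"tx": 1.75,"ty": -0.65,"tz": 0,"ax": 0,"ay": 0,"az": 2.39,"jaw": 3},
    {"tx": 1.75,"ty": -0.65,"tz": 0,"ax": 0,"ay": 0,"az": 2.39,"jaw": 3},
    {"tx": 1.75,"ty": -0.65,"tz": 0,"ax": 0,"ay": 0,"az": 2.39,"jaw": 3},
    {"tx": 1.75,"ty": -0.65,"tz": 0,"ax": 0,"ay": 0,"az": 2.39,"jaw": 3},
    {"tx": 1.75,"ty": -0.65,"tz": 0,"ax": 0,"ay": 0,"az": 2.39,"jaw": 3},
    {"tx": 1.75,"ty": -0.65,"tz": 0,"ax": 0,"ay": 0,"az": 2.39,"jaw": 3},
    {"tx": 1.75,"ty": -0.65,"tz": 0,"ax": 0,"ay": 0,"az": 2.39,"jaw": 3},
    {"tx": 1.75,"ty": -0.65,"tz": 0,"ax": 0,"ay": 0,"az": 2.39,"jaw": 3}
  ]
}}

```text
clock: 16.4
tool_pos: [0.4126, -0.0605, 0.1533]
eef_rot: [-2.784, -1.453, 0.002]
force: [1.5, -1.1, -2.1]
grip_width: 0.0394
gripper_force: 30.0
```

>>> {"fn": "servo_tool", "kwargs": {
  "steps": [
    {"tx": 1.75,"ty": -0.65,"tz": 0,"ax": 0,"ay": 0,"az": 2.39,"jaw": 3},
    {"tx": 1.75,"ty": -0.65,"tz": 0,"ax": 0,"ay": 0,"az": 2.39,"jaw": 3},
    {"tx": 1.75,"ty": -0.65,"tz": 0,"ax": 0,"ay": 0,"az": 2.39,"jaw": 3},
    {"tx": 1.75,"ty": -0.65,"tz": 0,"ax": 0,"ay": 0,"az": 2.39,"jaw": 3},
    {"tx": 1.75,"ty": -0.65,"tz": 0,"ax": 0,"ay": 0,"az": 2.39,"jaw": 3},
    {"tx": 1.75,"ty": -0.65,"tz": 0,"ax": 0,"ay": 0,"az": 2.39,"jaw": 3},
    {"tx": 1.75,"ty": -0.65,"tz": 0,"ax": 0,"ay": 0,"az": 2.39,"jaw": 3},
    {"tx": 1.75,"ty": -0.65,"tz": 0,"ax": 0,"ay": 0,"az": 2.39,"jaw": 3},
    {"tx": 1.75,"ty": -0.65,"tz": 0,"ax": 0,"ay": 0,"az": 2.39,"jaw": 3},
    {"tx": 1.75,"ty": -0.65,"tz": 0,"ax": 0,"ay": 0,"az": 2.39,"jaw": 3}
  ]
}}

```text
clock: 17.23
tool_pos: [0.4917, 0.1071, 0.1531]
eef_rot: [-3.025, -0.845, 0.003]
force: [0.7, -0.6, -1.3]
grip_width: 0.0391
gripper_force: 30.0
```

>>> {"fn": "servo_tool", "kwargs": {
  "steps": [
    {"tx": 1.75,"ty": -0.65,"tz": 0,"ax": 0,"ay": 0,"az": 2.39,"jaw": 3},
    {"tx": 1.75,"ty": -0.65,"tz": 0,"ax": 0,"ay": 0,"az": 2.39,"jaw": 3},
    {"tx": 1.75,"ty": -0.65,"tz": 0,"ax": 0,"ay": 0,"az": 2.39,"jaw": 3},
    {"tx": 1.75,"ty": -0.65,"tz": 0,"ax": 0,"ay": 0,"az": 2.39,"jaw": 3},
    {"tx": 1.75,"ty": -0.65,"tz": 0,"ax": 0,"ay": 0,"az": 2.39,"jaw": 3},
    {"tx": 1.75,"ty": -0.65,"tz": 0,"ax": 0,"ay": 0,"az": 2.39,"jaw": 3},
    {"tx": 1.75,"ty": -0.65,"tz": 0,"ax": 0,"ay": 0,"az": 2.39,"jaw": 3},
    {"tx": 1.75,"ty": -0.65,"tz": 0,"ax": 0,"ay": 0,"az": 2.39,"jaw": 3},
    {"tx": 0,"ty": 0,"tz": 0,"ax": 0,"ay": 0,"az": 0,"jaw": 3},
    {"tx": 0,"ty": 0,"tz": 0,"ax": 0,"ay": 0,"az": 0,"jaw": 3}
  ]
}}

```text
clock: 18.07
tool_pos: [0.5995, 0.2084, 0.1524]
eef_rot: [3.123, 0.336, -0.004]
force: [-0.0, 0.5, -1.7]
grip_width: 0.0392
gripper_force: 30.0
```

```bash
python3 -c "
from h import *
go(.6007,.2082,.075,-77.9,9)
g,_=r.grab_frame('side');cv2.imwrite('pics/side4.png',cv2.resize(g[100:240,190:420],None,fx=3,fy=3))
"
```

```text
p [0.5995 0.2084 0.1524] yaw -77.73 tilt 0.15 j [ 0.28  0.55  1.33 -0.    1.27  1.63] t 18.07 F [-0.   0.5 -1.7] w 0.0392
n=9 per row: tx 0.014 ty 0.004 tz 0.860 az 0.019  |t|=0.86
n=9 per row: tx -0.003 ty 0.023 tz 0.860 az -19.981  |t|=0.86
tilt fix(tool rotvec deg) [ 0.01  0.15 -0.  ]
```

View pics/side4.png

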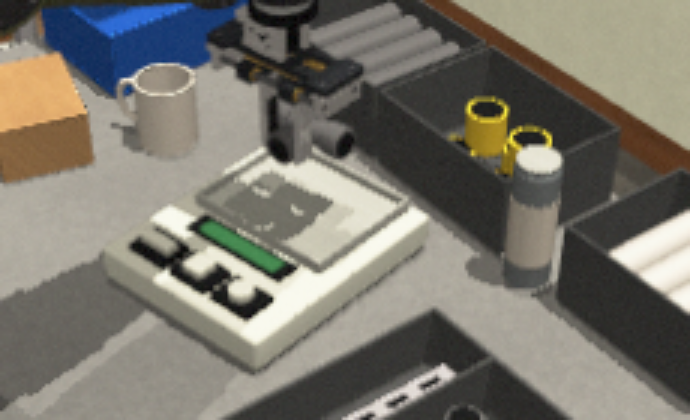

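The tee is over the pan and looks level, at about (305,140). I'll lower it.

>>> {"fn": "servo_tool", "kwargs": {
  "steps": [
    {"tx": 0.1,"ty": 0,"tz": 1,"ax": 0,"ay": 0,"az": 0,"jaw": 3},
    {"tx": 0,"ty": 0,"tz": 1.2,"ax": 0,"ay": 0,"az": 0,"jaw": 3},
    {"tx": 0,"ty": 0,"tz": 1.2,"ax": 0,"ay": 0,"az": 0,"jaw": 3},
    {"tx": 0,"ty": 0,"tz": 1.2,"ax": 0,"ay": 0,"az": 0,"jaw": 3},
    {"tx": 0,"ty": 0,"tz": 1.1,"ax": 0,"ay": 0,"az": 0,"jaw": 3},
    {"tx": 0,"ty": 0,"tz": 0.8,"ax": 0,"ay": 0,"az": 0,"jaw": 3},
    {"tx": 0,"ty": 0,"tz": 0.5,"ax": 0,"ay": 0,"az": 0,"jaw": 3},
    {"tx": 0,"ty": 0,"tz": 0.3,"ax": 0,"ay": 0,"az": 0,"jaw": 3},
    {"tx": 0,"ty": 0,"tz": 0.2,"ax": 0,"ay": 0,"az": 0,"jaw": 3},
    {"tx": 0,"ty": 0,"tz": 0,"ax": 0,"ay": 0,"az": 0,"jaw": 3}
  ]
}}

```text
clock: 18.95
tool_pos: [0.601, 0.2085, 0.0792]
eef_rot: [3.124, 0.334, 0.0]
force: [0.4, 0.4, -1.7]
grip_width: 0.0393
gripper_force: 30.0
```

Force still reads −1.7 N, so it is not touching yet. I'll go down another 5 mm or so, slowly.

>>> {"fn": "servo_tool", "kwargs": {
  "steps": [
    {"tx": 0,"ty": 0,"tz": 0.1,"ax": 0,"ay": 0,"az": 0,"jaw": 3},
    {"tx": 0,"ty": 0,"tz": 0.1,"ax": 0,"ay": 0,"az": 0,"jaw": 3},
    {"tx": 0,"ty": 0,"tz": 0.1,"ax": 0,"ay": 0,"az": 0,"jaw": 3},
    {"tx": 0,"ty": 0,"tz": 0.1,"ax": 0,"ay": 0,"az": 0,"jaw": 3},
    {"tx": 0,"ty": 0,"tz": 0.1,"ax": 0,"ay": 0,"az": 0,"jaw": 3},
    {"tx": 0,"ty": 0,"tz": 0.05,"ax": 0,"ay": 0,"az": 0,"jaw": 3},
    {"tx": 0,"ty": 0,"tz": 0.05,"ax": 0,"ay": 0,"az": 0,"jaw": 3},
    {"tx": 0,"ty": 0,"tz": 0,"ax": 0,"ay": 0,"az": 0,"jaw": 3},
    {"tx": 0,"ty": 0,"tz": 0,"ax": 0,"ay": 0,"az": 0,"jaw": 3},
    {"tx": 0,"ty": 0,"tz": 0,"ax": 0,"ay": 0,"az": 0,"jaw": 3}
  ]
}}

```text
clock: 19.78
tool_pos: [0.601, 0.2085, 0.0733]
eef_rot: [-3.124, -0.334, -0.0]
force: [0.5, -0.6, -2.0]
grip_width: 0.0391
gripper_force: 30.0
```

>>> {"fn": "servo_tool", "kwargs": {
  "steps": [
    {"tx": 0,"ty": 0,"tz": 0.03,"ax": 0,"ay": 0,"az": 0,"jaw": 3},
    {"tx": 0,"ty": 0,"tz": 0.03,"ax": 0,"ay": 0,"az": 0,"jaw": 3},
    {"tx": 0,"ty": 0,"tz": 0.03,"ax": 0,"ay": 0,"az": 0,"jaw": 3},
    {"tx": 0,"ty": 0,"tz": 0.03,"ax": 0,"ay": 0,"az": 0,"jaw": 3},
    {"tx": 0,"ty": 0,"tz": 0,"ax": 0,"ay": 0,"az": 0,"jaw": 3},
    {"tx": 0,"ty": 0,"tz": 0,"ax": 0,"ay": 0,"az": 0,"jaw": 3},
    {"tx": 0,"ty": 0,"tz": 0,"ax": 0,"ay": 0,"az": 0,"jaw": 3},
    {"tx": 0,"ty": 0,"tz": 0,"ax": 0,"ay": 0,"az": 0,"jaw": 3},
    {"tx": 0,"ty": 0,"tz": 0,"ax": 0,"ay": 0,"az": 0,"jaw": 3},
    {"tx": 0,"ty": 0,"tz": 0,"ax": 0,"ay": 0,"az": 0,"jaw": 3}
  ]
}}

```text
clock: 20.62
tool_pos: [0.601, 0.2085, 0.0728]
eef_rot: [-3.124, -0.334, -0.001]
force: [-3.8, -2.2, 5.2]
grip_width: 0.0393
gripper_force: 30.0
```

Contact at the expected height, so I'll release.

>>> {"fn": "servo_tool", "kwargs": {
  "steps": [
    {"tx": 0,"ty": 0,"tz": -0.03,"ax": 0,"ay": 0,"az": 0,"jaw": 3},
    {"tx": 0,"ty": 0,"tz": 0,"ax": 0,"ay": 0,"az": 0,"jaw": 4.2},
    {"tx": 0,"ty": 0,"tz": 0,"ax": 0,"ay": 0,"az": 0,"jaw": 4.6},
    {"tx": 0,"ty": 0,"tz": 0,"ax": 0,"ay": 0,"az": 0,"jaw": 5.4},
    {"tx": 0,"ty": 0,"tz": 0,"ax": 0,"ay": 0,"az": 0,"jaw": 6.5},
    {"tx": 0,"ty": 0,"tz": 0,"ax": 0,"ay": 0,"az": 0,"jaw": 6.5},
    {"tx": 0,"ty": 0,"tz": 0,"ax": 0,"ay": 0,"az": 0,"jaw": 6.5},
    {"tx": 0,"ty": 0,"tz": -0.5,"ax": 0,"ay": 0,"az": 0,"jaw": 6.5},
    {"tx": 0,"ty": 0,"tz": -1.5,"ax": 0,"ay": 0,"az": 0,"jaw": 6.5},
    {"tx": 0,"ty": 0,"tz": -2,"ax": 0,"ay": 0,"az": 0,"jaw": 6.5}
  ]
}}

```text
clock: 21.45
tool_pos: [0.6003, 0.2083, 0.1118]
eef_rot: [3.123, 0.334, -0.004]
force: [0.6, 0.4, 0.3]
grip_width: 0.0651
gripper_force: 0.0
```

>>> {"fn": "servo_tool", "kwargs": {
  "steps": [
    {"tx": 0,"ty": 0,"tz": -2.5,"ax": 0,"ay": 0,"az": 0,"jaw": 6.5},
    {"tx": 0,"ty": 0,"tz": -2.5,"ax": 0,"ay": 0,"az": 0,"jaw": 6.5},
    {"tx": -2.4,"ty": 0,"tz": 0,"ax": 0,"ay": 0,"az": 0,"jaw": 0},
    {"tx": -2.4,"ty": 0,"tz": 0,"ax": 0,"ay": 0,"az": 0,"jaw": 0},
    {"tx": -2.4,"ty": 0,"tz": 0,"ax": 0,"ay": 0,"az": 0,"jaw": 0},
    {"tx": -2.4,"ty": 0,"tz": 0,"ax": 0,"ay": 0,"az": 0,"jaw": 0},
    {"tx": -2.4,"ty": 0,"tz": 0,"ax": 0,"ay": 0,"az": 0,"jaw": 0},
    {"tx": -2.4,"ty": 0,"tz": 0,"ax": 0,"ay": 0,"az": 0,"jaw": 0},
    {"tx": 0,"ty": 0,"tz": 0,"ax": 0,"ay": 0,"az": 0,"jaw": 0},
    {"tx": 0,"ty": 0,"tz": 0,"ax": 0,"ay": 0,"az": 0,"jaw": 0}
  ]
}}

```text
clock: 22.28
tool_pos: [0.4601, 0.1781, 0.1633]
eef_rot: [-3.123, -0.334, -0.002]
force: [0.1, 0.2, 0.1]
grip_width: 0.0149
gripper_force: 0.0
```

```bash
python3 -c "
from tee import *
go(.4574,.1776,.09,-77.9,4)
im,d=r.grab_frame('top');P=pts('top',d)
fit(P,(.62,.21),.054,np.radians(np.arange(0,360,30)),.08)
b=cv2.resize(im[150:260,215:310],None,fx=4,fy=4);cv2.imwrite('pics/pan.png',b)
"
```

```text
p [0.4601 0.1781 0.1633] yaw -77.78 tilt 0.08 j [0.3  0.23 1.75 0.   1.16 1.65] t 22.28 F [0.1 0.2 0.1] w 0.0149
n=4 per row: tx -0.072 ty -0.001 tz 1.831 az 0.031  |t|=1.83
n=4 per row: tx -0.040 ty -0.102 tz 1.831 az -44.969  |t|=1.83
tilt fix(tool rotvec deg) [-0.01 -0.08  0.  ]
n 474 tee [0.6442 0.2164] yaw 192.6 med|e| 0.0015
```

View pics/pan.png

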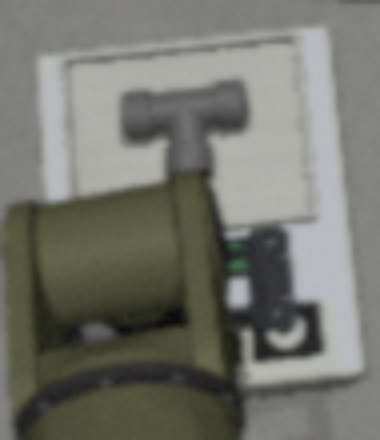

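The tee lies flat inside the pan, with its run at (185,110) in the crop, and the gripper is clear of it. I'll press the square key, hold, and release in the next call.

>>> {"fn": "servo_tool", "kwargs": {
  "steps": [
    {"tx": -0.28,"ty": 0,"tz": 1.8,"ax": 0,"ay": 0,"az": 0.1,"jaw": 0},
    {"tx": 0,"ty": 0,"tz": 1.8,"ax": 0,"ay": 0,"az": 0,"jaw": 0},
    {"tx": 0,"ty": 0,"tz": 1.8,"ax": 0,"ay": 0,"az": 0,"jaw": 0},
    {"tx": 0,"ty": 0,"tz": 1.5,"ax": 0,"ay": 0,"az": 0,"jaw": 0},
    {"tx": 0,"ty": 0,"tz": 0.7,"ax": 0,"ay": 0,"az": 0,"jaw": 0},
    {"tx": 0,"ty": 0,"tz": 0.3,"ax": 0,"ay": 0,"az": 0,"jaw": 0},
    {"tx": 0,"ty": 0,"tz": 0.3,"ax": 0,"ay": 0,"az": 0,"jaw": 0},
    {"tx": 0,"ty": 0,"tz": 0.2,"ax": 0,"ay": 0,"az": 0,"jaw": 0},
    {"tx": 0,"ty": 0,"tz": 0.1,"ax": 0,"ay": 0,"az": 0,"jaw": 0},
    {"tx": 0,"ty": 0,"tz": 0.1,"ax": 0,"ay": 0,"az": 0,"jaw": 0}
  ]
}}

```text
clock: 23.17
tool_pos: [0.4581, 0.1776, 0.0778]
eef_rot: [-3.124, -0.332, -0.003]
force: [-7.6, -3.7, 23.8]
grip_width: 0.0002
gripper_force: 11.6
```

>>> {"fn": "servo_tool", "kwargs": {
  "steps": [
    {"tx": 0,"ty": 0,"tz": 0,"ax": 0,"ay": 0,"az": 0,"jaw": 0},
    {"tx": 0,"ty": 0,"tz": 0,"ax": 0,"ay": 0,"az": 0,"jaw": 0},
    {"tx": 0,"ty": 0,"tz": 0,"ax": 0,"ay": 0,"az": 0,"jaw": 0},
    {"tx": 0,"ty": 0,"tz": 0,"ax": 0,"ay": 0,"az": 0,"jaw": 0},
    {"tx": 0,"ty": 0,"tz": 0,"ax": 0,"ay": 0,"az": 0,"jaw": 0},
    {"tx": 0,"ty": 0,"tz": 0,"ax": 0,"ay": 0,"az": 0,"jaw": 0},
    {"tx": 0,"ty": 0,"tz": 0,"ax": 0,"ay": 0,"az": 0,"jaw": 0},
    {"tx": 0,"ty": 0,"tz": 0,"ax": 0,"ay": 0,"az": 0,"jaw": 0},
    {"tx": 0,"ty": 0,"tz": 0,"ax": 0,"ay": 0,"az": 0,"jaw": 0},
    {"tx": 0,"ty": 0,"tz": 0,"ax": 0,"ay": 0,"az": 0,"jaw": 0}
  ]
}}

```text
clock: 24.0
tool_pos: [0.458, 0.1776, 0.078]
eef_rot: [-3.124, -0.332, -0.003]
force: [-6.3, -2.5, 14.5]
grip_width: 0.0003
gripper_force: 7.6
```

>>> {"fn": "servo_tool", "kwargs": {
  "steps": [
    {"tx": 0,"ty": 0,"tz": -0.5,"ax": 0,"ay": 0,"az": 0,"jaw": 0},
    {"tx": 0,"ty": 0,"tz": -1.5,"ax": 0,"ay": 0,"az": 0,"jaw": 0},
    {"tx": 0,"ty": 0,"tz": -1.5,"ax": 0,"ay": 0,"az": 0,"jaw": 0},
    {"tx": 0,"ty": 0,"tz": -0.5,"ax": 0,"ay": 0,"az": 0,"jaw": 0},
    {"tx": 0,"ty": -2.2,"tz": 0,"ax": 0,"ay": 0,"az": 0,"jaw": 0},
    {"tx": 0,"ty": -2.2,"tz": 0,"ax": 0,"ay": 0,"az": 0,"jaw": 0},
    {"tx": 0,"ty": -2.2,"tz": 0,"ax": 0,"ay": 0,"az": 0,"jaw": 0},
    {"tx": 0,"ty": 0,"tz": 0,"ax": 0,"ay": 0,"az": 0,"jaw": 0},
    {"tx": 0,"ty": 0,"tz": 0,"ax": 0,"ay": 0,"az": 0,"jaw": 0},
    {"tx": 0,"ty": 0,"tz": 0,"ax": 0,"ay": 0,"az": 0,"jaw": 0}
  ]
}}

```text
clock: 24.83
tool_pos: [0.4437, 0.2416, 0.1162]
eef_rot: [3.124, 0.332, -0.0]
force: [-0.4, 0.5, 1.1]
grip_width: 0.0003
gripper_force: 0.0
```

```bash
python3 -c "
from h import *
go(.4436,.2421,.0776,-77.9,1)"
```

```text
p [0.4437 0.2416 0.1162] yaw -77.88 tilt 0.01 j [ 0.43  0.32  1.76 -0.    1.07  1.79] t 24.83 F [-0.4  0.5  1.1] w 0.0003
n=1 per row: tx 0.002 ty -0.055 tz 3.862 az 0.020  |t|=3.86
n=1 per row: tx 0.002 ty -0.055 tz 3.862 az -179.980  |t|=3.86
tilt fix(tool rotvec deg) [ 0.01  0.   -0.  ]
```

>>> {"fn": "servo_tool", "kwargs": {
  "steps": [
    {"tx": 0,"ty": -0.05,"tz": 1.2,"ax": 0,"ay": 0,"az": 0,"jaw": 0},
    {"tx": 0,"ty": 0,"tz": 1.2,"ax": 0,"ay": 0,"az": 0,"jaw": 0},
    {"tx": 0,"ty": 0,"tz": 0.6,"ax": 0,"ay": 0,"az": 0,"jaw": 0},
    {"tx": 0,"ty": 0,"tz": 0.3,"ax": 0,"ay": 0,"az": 0,"jaw": 0},
    {"tx": 0,"ty": 0,"tz": 0.2,"ax": 0,"ay": 0,"az": 0,"jaw": 0},
    {"tx": 0,"ty": 0,"tz": 0.2,"ax": 0,"ay": 0,"az": 0,"jaw": 0},
    {"tx": 0,"ty": 0,"tz": 0.1,"ax": 0,"ay": 0,"az": 0,"jaw": 0},
    {"tx": 0,"ty": 0,"tz": 0.1,"ax": 0,"ay": 0,"az": 0,"jaw": 0},
    {"tx": 0,"ty": 0,"tz": 0,"ax": 0,"ay": 0,"az": 0,"jaw": 0},
    {"tx": 0,"ty": 0,"tz": 0,"ax": 0,"ay": 0,"az": 0,"jaw": 0}
  ]
}}

```text
clock: 25.67
tool_pos: [0.4438, 0.2423, 0.0781]
eef_rot: [3.124, 0.332, 0.001]
force: [-2.0, -6.3, 9.1]
grip_width: 0.0002
gripper_force: 4.5
```

>>> {"fn": "servo_tool", "kwargs": {
  "steps": [
    {"tx": 0,"ty": 0,"tz": 0,"ax": 0,"ay": 0,"az": 0,"jaw": 0},
    {"tx": 0,"ty": 0,"tz": 0,"ax": 0,"ay": 0,"az": 0,"jaw": 0},
    {"tx": 0,"ty": 0,"tz": 0,"ax": 0,"ay": 0,"az": 0,"jaw": 0},
    {"tx": 0,"ty": 0,"tz": 0,"ax": 0,"ay": 0,"az": 0,"jaw": 0},
    {"tx": 0,"ty": 0,"tz": 0,"ax": 0,"ay": 0,"az": 0,"jaw": 0},
    {"tx": 0,"ty": 0,"tz": 0,"ax": 0,"ay": 0,"az": 0,"jaw": 0},
    {"tx": 0,"ty": 0,"tz": 0,"ax": 0,"ay": 0,"az": 0,"jaw": 0},
    {"tx": 0,"ty": 0,"tz": 0,"ax": 0,"ay": 0,"az": 0,"jaw": 0},
    {"tx": 0,"ty": 0,"tz": 0,"ax": 0,"ay": 0,"az": 0,"jaw": 0},
    {"tx": 0,"ty": 0,"tz": 0,"ax": 0,"ay": 0,"az": 0,"jaw": 0}
  ]
}}

```text
clock: 26.5
tool_pos: [0.4438, 0.2423, 0.0782]
eef_rot: [3.124, 0.331, 0.001]
force: [-2.1, -5.1, 8.9]
grip_width: 0.0006
gripper_force: 4.5
```

>>> {"fn": "servo_tool", "kwargs": {
  "steps": [
    {"tx": 0,"ty": 0,"tz": 0.05,"ax": 0,"ay": 0,"az": 0,"jaw": 0},
    {"tx": 0,"ty": 0,"tz": 0,"ax": 0,"ay": 0,"az": 0,"jaw": 0},
    {"tx": 0,"ty": 0,"tz": 0,"ax": 0,"ay": 0,"az": 0,"jaw": 0},
    {"tx": 0,"ty": 0,"tz": 0,"ax": 0,"ay": 0,"az": 0,"jaw": 0},
    {"tx": 0,"ty": 0,"tz": 0,"ax": 0,"ay": 0,"az": 0,"jaw": 0},
    {"tx": 0,"ty": 0,"tz": 0,"ax": 0,"ay": 0,"az": 0,"jaw": 0},
    {"tx": 0,"ty": 0,"tz": 0,"ax": 0,"ay": 0,"az": 0,"jaw": 0},
    {"tx": 0,"ty": 0,"tz": 0,"ax": 0,"ay": 0,"az": 0,"jaw": 0},
    {"tx": 0,"ty": 0,"tz": 0,"ax": 0,"ay": 0,"az": 0,"jaw": 0},
    {"tx": 0,"ty": 0,"tz": 0,"ax": 0,"ay": 0,"az": 0,"jaw": 0}
  ]
}}

```text
clock: 27.33
tool_pos: [0.4439, 0.2423, 0.078]
eef_rot: [3.124, 0.332, 0.002]
force: [-4.1, -6.5, 13.8]
grip_width: 0.0006
gripper_force: 6.9
```

>>> {"fn": "servo_tool", "kwargs": {
  "steps": [
    {"tx": 0,"ty": 0,"tz": -0.5,"ax": 0,"ay": 0,"az": 0,"jaw": 0},
    {"tx": 0,"ty": 0,"tz": -1.5,"ax": 0,"ay": 0,"az": 0,"jaw": 0},
    {"tx": 0,"ty": 0,"tz": -2,"ax": 0,"ay": 0,"az": 0,"jaw": 0},
    {"tx": 0,"ty": 0,"tz": -2.5,"ax": 0,"ay": 0,"az": 0,"jaw": 0},
    {"tx": 0,"ty": 0,"tz": -2.5,"ax": 0,"ay": 0,"az": 0,"jaw": 0},
    {"tx": -1.5,"ty": 0,"tz": -2,"ax": 0,"ay": 0,"az": 0,"jaw": 0},
    {"tx": -1.5,"ty": 0,"tz": -1,"ax": 0,"ay": 0,"az": 0,"jaw": 0},
    {"tx": -1.5,"ty": 0,"tz": 0,"ax": 0,"ay": 0,"az": 0,"jaw": 0},
    {"tx": 0,"ty": 0,"tz": 0,"ax": 0,"ay": 0,"az": 0,"jaw": 0},
    {"tx": 0,"ty": 0,"tz": 0,"ax": 0,"ay": 0,"az": 0,"jaw": 0}
  ]
}}

```text
clock: 28.17
tool_pos: [0.3996, 0.2333, 0.1972]
eef_rot: [-3.123, -0.332, -0.002]
force: [-0.0, 0.3, -0.4]
grip_width: 0.0006
gripper_force: 0.0
```

```bash
python3 -c "
from tee import *
im,d=r.grab_frame('top');P=pts('top',d)
fit(P,(.62,.21),.054,np.radians(np.arange(0,360,30)),.08)
cv2.imwrite('pics/final.png',im);print(r.get_state()['clock'])
"
```

```text
n 512 tee [0.6437 0.2161] yaw 192.4 med|e| 0.0016
28.2167
```

View pics/final.png

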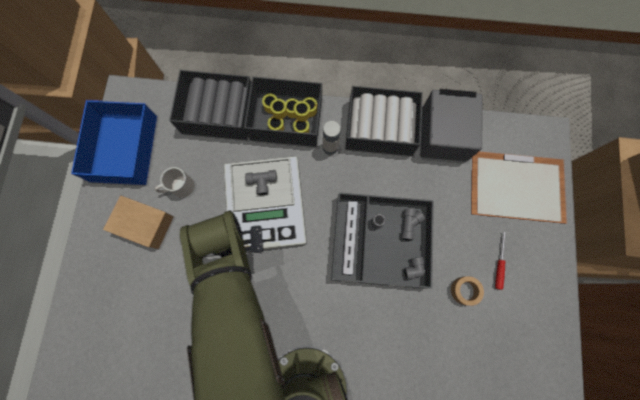

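The tee is in the pan at (262,180), the rail is in the slot at (350,238), the other fittings have not moved, and the arm is clear. I'll hand it in.

```bash
python3 -c "
from plant import r
print(r.job_done())"
```

```text
the job is handed in; nothing more can be done
None
```

Job handed in at about 28 s: the rail lies flat in the slot, the tee lies flat in the pan, and the round, square and bar keys were each pressed fully in the order asked (no verdict was returned).

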